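# Stack decoder modules in the test stand and pin them with the contact rod

## Robot

A 6-joint arm with a two-finger parallel gripper is mounted at the origin on the work surface. World frame = base frame: x ahead of the robot, y to its left, z up, the work surface at z = 0. Lengths are in m, angles in rad, forces in N, time in s.
With the tool pointing down it reaches from about 0.325 to 0.9 m from the base axis. Payload 6.1 kg.
Tool frame: the origin (TCP) lies at the very end of the fingers, on their centre line; the grasp point (between the pads) lies r.grip_depth behind it (r.grip_depth is the distance from the TCP to the grasp point, in m); z points along the fingers, y is the line along which they close (so a half turn about z gives the same grasp; the last joint's range is limited). The gripper opens to 87 mm and grips with 3 to 60 N. Pads are 19 mm wide; open, the fingers measure 117 mm over their backs; the gripper's body (75 mm by 190 mm) begins 51 mm behind the grasp point.
Start: joints at [-1.475, 0.22, 1.526, -0, 1.395, -0.126], TCP at [0.137, -0.61, 0.199] pointing down, gripper open.
Joint ranges: [-2.98, 2.98], [-0.91, 2.08], [0.09, 2.57], [-1.24, 4.39], [0.2, 2.65], [-2.68, 2.68]. Speed limits (rad/s): [2.57, 2.57, 3.01, 3.14, 3.14, 3.14].

## Interface

Orientations are given as [roll, pitch, yaw] about the fixed x, y, z axes, in that order (R = Rz(yaw) Ry(pitch) Rx(roll)).
In Python, from cell import r gives the robot as it stands. Calls block until the motion is done:
- r.reach(position, orientation): joint-space move of the TCP to a pose.
- r.move_straight(position, vel=0.15, rotation=None): straight line of the TCP; rotation=None keeps the orientation; vel is the mean speed in m/s.
- r.move_j(angles): joint-space move.
- r.command_gripper(opening): opening from 0.0 (shut) to 1.0 (fully open); the grip force is fixed at half the most; returns when the fingers have stopped.
- r.sleep(seconds).
- r.solve_ik(position, orientation): joint angles nearest the present ones, or None.
- r.capture(name): name is "side" or "top" or "wrist"; returns the picture (420x560x3 uint8, blue, green, red); there is no depth.
- r.camera_params(name): a dict with "intrinsics" (3x3 intrinsics, pixels), "rvec" (rotation vector, rad) and "tvec" (3), from world to camera coordinates, as OpenCV has them. Camera axes: x right, y down, z forward; pixel columns grow to the right and rows downward; lengths in m; the calibration is good to about 2 mm. The wrist camera is an equidistant fisheye: a pixel r from the principal point sees the ray r / f radians off the axis. A picture is of the moment at which its call begins: read the wrist's pose just before it. camera_params takes no time and is no camera call; for the wrist camera it gives the pose at the moment of the call.
A pose or a line that the arm cannot do raises r.IKError and nothing moves.
- r.sign_off(): hands the job in; it is judged then, once.
Readings, each from a call of its own:
- r.get_time_s(): time.
- r.get_joint_pos(): joint angles.
- r.get_qvel(): joint speeds.
- r.get_effort(): joint torques, N m.
- r.get_eef_pos(): TCP position.
- r.get_tool_rot(): TCP orientation.
- r.get_contact_force(): force on the tool from outside, world axes, zero at the start.
- r.get_wrist_torque(): the same for the moment, N m.
- r.get_width(): opening from 0.0 (shut) to 1.0 (fully open).
- r.get_finger_force(): force on a finger pad.
Only numpy, scipy, OpenCV 4.12 (cv2) and the standard library are available. Lean on these libraries where they do the work, as an engineer would, in place of code of your own. Each camera call takes 0.05 s, during which the arm holds its last target. There are 200 camera calls.

## Task

Switch the bench supply off at its red rocker, then stack every green decoder module flat in the nest of the test stand with their holes in line, and pass the copper contact rod down through all of them until it is fully home in the stand's socket. Then switch the supply on again. Do not touch the modules or the rod while the supply is on, and leave the blue relay block, the cup and the creamer pot where they are.

Things in the scene. Friction and masses are not known exactly. Their poses are not given: they have to be found in the camera images.
- module1: Decoder module, present in some starts only: flat green block 56 (its x) x 40 (its y) x 11 mm (z), about 60 g, black chips on its top face, a vertical round hole of 14 mm through its middle. Origin: centre of its underside, on the axis of the hole. Lies flat on the table at first. All modules are alike.
- module2: Decoder module, present in some starts only: flat green block 56 (its x) x 40 (its y) x 11 mm (z), about 60 g, black chips on its top face, a vertical round hole of 14 mm through its middle. Origin: centre of its underside, on the axis of the hole. Lies flat on the table at first. All modules are alike.
- module3: Decoder module, present in some starts only: flat green block 56 (its x) x 40 (its y) x 11 mm (z), about 60 g, black chips on its top face, a vertical round hole of 14 mm through its middle. Origin: centre of its underside, on the axis of the hole. Lies flat on the table at first. All modules are alike.
- module4: Decoder module, present in some starts only: flat green block 56 (its x) x 40 (its y) x 11 mm (z), about 60 g, black chips on its top face, a vertical round hole of 14 mm through its middle. Origin: centre of its underside, on the axis of the hole. Lies flat on the table at first. All modules are alike.
- module5: Decoder module, present in some starts only: flat green block 56 (its x) x 40 (its y) x 11 mm (z), about 60 g, black chips on its top face, a vertical round hole of 14 mm through its middle. Origin: centre of its underside, on the axis of the hole. Lies flat on the table at first. All modules are alike.
- nest: Test stand, fixed: aluminium base 84 (x) x 68 (y) x 26 mm. White L-shaped guides 48 mm high at its corners (tops 74 mm over the table) enclose a nest of 66 (x) x 50 (y) mm: a module laid with its x along the nest's has 5 mm play all round, so the guides do not align the holes. The +y and -y sides are open 40 mm wide for fingers. Origin: centre of its underside.
- socket (a point): Mouth of the test stand's socket: a vertical blind hole 12 mm in diameter and 22 mm deep in the middle of the base, at the level of the base's top face (26 mm over the table). Axes as the test stand.
- rod: Copper contact rod, about 80 g: shank 10 mm in diameter and 100 mm long, its lower 10 mm tapering to a 3.6 mm point; above it a black knob 20 mm in diameter, 26 mm high, with a red band. Origin: the point, on the axis; z points up to the knob (z = 100 to 126 mm). Stands upright in its parking stand at first. Fully home in the socket the point is 4 mm over the table.
- rodstand: Parking stand of the rod, fixed: grey block 60 x 60 x 40 mm with a yellow label and a blind hole 13 mm in diameter, 35 mm deep, in the middle of its top. Origin: centre of its underside.
- supply: Bench power supply, fixed: white box 110 (x) x 140 (y) x 55 mm; the red rocker is in the middle of its top. Origin: centre of its underside.
- rocker (a joint): Angle of the red mains rocker, rad: +0.26 on, -0.26 off. Over-centre: a light push (under 1 N) down on the raised end takes it past level and it falls over by itself to the other side. Paddle 68 mm long (along the supply's x) and 36 mm wide, its top 74 mm over the table when level; its axle runs along the supply's y, 62 mm over the table.
- on_end (a point): Point on the rocker's top face, 25 mm from its middle, at the end with the white bar, towards the supply's +x. This end is down when the supply is on; pressing it switches on. Moves with the rocker.
- off_end (a point): Point on the rocker's top face, 25 mm from its middle, at the plain end towards the supply's -x. This end is down when the supply is off; pressing it switches off. Moves with the rocker.
- relay: Blue relay block without a hole, 56 x 40 x 18 mm, with a white square on top: not part of the job. Origin: centre of its underside.
- cup: White plastic cup, 68 mm wide, 85 mm high. Bystander. Origin: centre of its underside.
- creamer: Small white creamer pot, 34 mm wide, 22 mm high. Bystander. Origin: centre of its underside.
There are look-alikes about, which are no part of the job. What is shaped like the module4 but purple is not meant. Leave any pink look-alike of the module1 alone.

How it is judged:
On the way, in this order (a step that is already met when the one before it is completed fails the run):
1. the supply is switched off (value of joint rocker below -0.18 rad), for 0.2 s.
2. with the supply off, all modules are stacked in the nest and the rod is home through them (value of joint rocker below -0.18 rad and horizontal distance between each of module1, module2, module3, module4, module5 and socket below 0.006 m and angle between each of module1, module2, module3, module4, module5's own z axis and vertical below 0.1 rad and height (world z) of module1 between 0.02 and 0.085 m and height (world z) of module2 between 0.02 and 0.085 m and height (world z) of module3 between 0.02 and 0.085 m and height (world z) of module4 between 0.02 and 0.085 m and height (world z) of module5 between 0.02 and 0.085 m and horizontal distance between rod and socket below 0.004 m and z of rod in the frame of nest below 0.01 m and angle between rod's own z axis and vertical below 0.15 rad), for 0.2 s.
3. the supply is switched on again (value of joint rocker above 0.18 rad), for 0.2 s.
At the end, for the whole second after the job is handed in: Rocker on (above 0.18 rad); every module present lies flat (within 0.1 rad) in the nest with its middle within 6 mm of the socket's axis; the rod stands through them in the socket (point within 4 mm of the axis and at most 10 mm over the table, tilted less than 0.15 rad); all at rest (value of joint rocker above 0.18 rad and horizontal distance between each of module1, module2, module3, module4, module5 and socket below 0.006 m and angle between each of module1, module2, module3, module4, module5's own z axis and vertical below 0.1 rad and height (world z) of module1 between 0.02 and 0.085 m and height (world z) of module2 between 0.02 and 0.085 m and height (world z) of module3 between 0.02 and 0.085 m and height (world z) of module4 between 0.02 and 0.085 m and height (world z) of module5 between 0.02 and 0.085 m and linear speed of each of module1, module2, module3, module4, module5, rod below 0.02 m/s and horizontal distance between rod and socket below 0.004 m and z of rod in the frame of nest below 0.01 m and angle between rod's own z axis and vertical below 0.15 rad); the robot touches nothing.
It fails at once if a module or the rod is touched by the gripper while the supply is on (value of joint rocker above 0.1 rad and (contact force between the fingers and module1 above 0.5 N or contact force between the fingers and module2 above 0.5 N or contact force between the fingers and module3 above 0.5 N or contact force between the fingers and module4 above 0.5 N or contact force between the fingers and module5 above 0.5 N or contact force between the fingers and rod above 0.5 N)).
It fails at once if the relay block (5 cm), cup (6 cm) or creamer pot (7 cm) is shifted (distance of relay from where it was at the start of the episode above 0.05 m or distance of cup from where it was at the start of the episode above 0.06 m or distance of creamer from where it was at the start of the episode above 0.07 m).
Of module1, module2, module3, module4, module5 only 3 to 5 are there at a start; the rules pass over those that are not, and their reading is None.
At some moment in a run one of module1, module2, module3, module4, module5 may be knocked a few centimetres aside while the robot is not near it.
It also fails if it takes over 210 s, if anything falls off the work surface, if the arm or the gripper's body presses on something with over 40 N, if the wrist force passes 120 N, or if a joint passes its speed limit or range.

## Working session

There is one attempt and no reset: what is moved stays moved. The work goes in short steps, each a Python script; the robot and the scene stay as the last script left them, time stands still between calls to the robot, and variables do not carry over. Pictures are saved under pics/ and viewed, at most 14 in all, crops included, and the job is handed in when it is done.

```bash
ls; mkdir -p pics
python3 - <<'E'
from cell import r
import cv2,numpy as np
for n in("top","side","wrist"):
    im=r.capture(n); cv2.imwrite(f"pics/{n}0.png",im)
    p=r.camera_params(n); R=cv2.Rodrigues(np.array(p["rvec"]))[0]
    print(n,np.array(p["intrinsics"]).tolist(),(-R.T@np.array(p["tvec"]).ravel()).round(3),R.round(2).tolist())
print(r.grip_depth,r.get_time_s(),r.get_eef_pos(),r.get_tool_rot(),r.get_width())
E
```

```text
pics
top [[490.3941258096714, 0.0, 263.49507897063523], [0.0, 490.3941258096714, 213.11980680852685], [0.0, 0.0, 1.0]] [ 0.327 -0.057  1.428] [[-0.02, -1.0, 0.02], [-0.99, 0.01, -0.15], [0.15, -0.02, -0.99]]
side [[420.26652358467726, 0.0, 279.93908682229863], [0.0, 420.26652358467726, 215.78208297506694], [0.0, 0.0, 1.0]] [0.187 0.591 0.734] [[-0.89, -0.46, -0.01], [-0.3, 0.6, -0.75], [0.35, -0.66, -0.67]]
wrist [[325.19226210127806, 0.0, 276.18119587182144], [0.0, 325.19226210127806, 207.08182770662302], [0.0, 0.0, 1.0]] [ 0.219 -0.592  0.383] [[0.22, -0.98, -0.0], [-0.93, -0.21, 0.3], [-0.29, -0.07, -0.95]]
0.0187 0.15 [ 0.13742109 -0.60916976  0.19777695] [-3.14005707e+00 -1.96723951e-04  2.21780096e-01] 1.0014211240305397
```

View pics/top0.png

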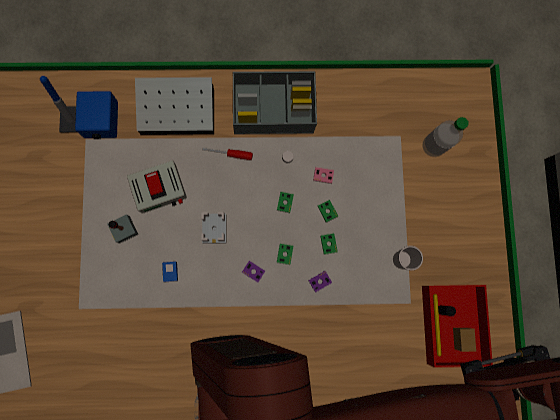

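View pics/side0.png

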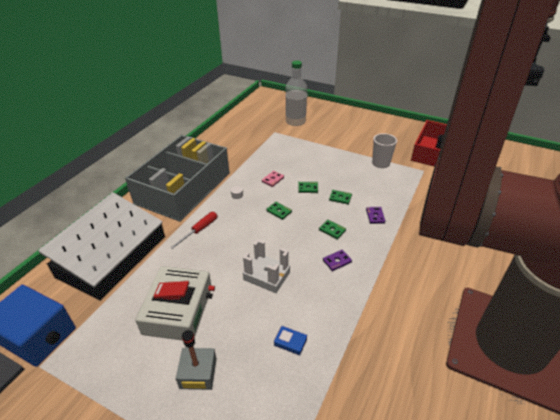

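Top view: green modules at (285,202), (327,211), (329,244) and (285,254). Look-alikes to avoid are pink at (324,175) and purple at (254,271) and (320,281); the blue relay is at (170,271). Nest at (214,227), rocker at (154,183), rod at (122,228), creamer at (287,156), cup at (408,258). The side view agrees: four green modules, and the rod is standing in its stand.

```bash
cat > h.py <<'E'
from cell import r
import cv2,numpy as np
pi=np.pi
def cast(name,px,z,p=None):
    p=p or r.camera_params(name); K=np.array(p["intrinsics"]); R=cv2.Rodrigues(np.array(p["rvec"]))[0]; C=-R.T@np.array(p["tvec"]).ravel()
    u=np.float64(px).reshape(-1,1,2)
    if name=="wrist": n=cv2.fisheye.undistortPoints(u,K,np.zeros(4)).reshape(-1,2)
    else: n=cv2.undistortPoints(u,K,None).reshape(-1,2)
    d=np.c_[n,np.ones(len(n))]@R
    return C[:2]+d[:,:2]*((z-C[2])/d[:,2])[:,None]
def shot(name,f=None):
    p=r.camera_params(name); im=r.capture(name)
    if f: cv2.imwrite(f"pics/{f}.png",im)
    return im,p
def mask(im,h0,h1,s=90,v=40):
    return cv2.inRange(cv2.cvtColor(im,cv2.COLOR_BGR2HSV),(h0,s,v),(h1,255,255))
def rects(name,im,p,m,z,amin):
    "blobs -> (x,y,long side,short side,yaw of long side) on the plane z"
    out=[]
    for c in cv2.findContours(m,cv2.RETR_EXTERNAL,cv2.CHAIN_APPROX_NONE)[0]:
        if cv2.contourArea(c)<amin: continue
        w=cast(name,c,z,p)
        (x,y),(a,b),t=cv2.minAreaRect((w*1000).astype(np.float32))
        if a<b: a,b,t=b,a,t+90
        t=np.radians((t+90)%180-90)
        out.append((x/1000,y/1000,a/1000,b/1000,t))
    return out
E
python3 - <<'E'
from h import *
im,p=shot("top")
for l,m,z in(("green",mask(im,50,80),.011),("purple",mask(im,125,145),.011),("blue",mask(im,100,120,120),.018)):
    for q in rects("top",im,p,m,z,60): print(l,np.round(q,3))
for n,u,z in(("nest",(214,227),.026),("rocker",(154,183),.07),("rod",(114,224),.12),("stand",(122,228),.04),("creamer",(287,156),.02),("cup",(408,258),.085)): print(n,cast("top",u,z).round(3))
w=cast("top",(154,183),.07)[0]
r.reach([w[0],w[1],.25],[pi,0,0])
im,p=shot("wrist","rock1"); print(r.get_eef_pos(), r.get_time_s())
E
```

```text
green [-0.015 -0.815  0.051  0.012  0.016]
green [ 0.428 -0.146  0.055  0.039 -0.181]
green [ 0.456 -0.275  0.054  0.04   0.145]
green [ 0.553 -0.275  0.054  0.041  0.448]
green [ 0.58  -0.151  0.055  0.039 -0.22 ]
green [ 0.818 -0.695  0.035  0.033 -0.514]
green [ 0.58  -0.817  0.852  0.013 -0.002]
green [ 1.016 -0.051  1.514  0.014  1.57 ]
purple [ 0.347 -0.245  0.055  0.038 -1.07 ]
purple [ 0.38  -0.055  0.054  0.037  0.991]
blue [0.383 0.184 0.054 0.039 0.074]
blue [ 0.863  0.418  0.119  0.103 -0.009]
nest [[0.507 0.056]]
rocker [[0.628 0.221]]
rod [[0.507 0.316]]
stand [[0.506 0.315]]
creamer [[ 0.716 -0.16 ]]
cup [[ 0.406 -0.481]]
[0.62869505 0.22043668 0.24993366] 3.625
```

View pics/rock1.png

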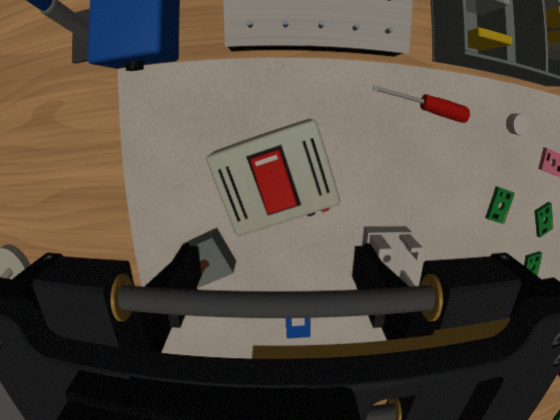

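The wrist view shows the rocker at about (273,180). The white bar (on end) is at (266,159), towards +x, and the plain off end is near (281,205). I'll press the plain end with the fingers shut.

```bash
cat >> h.py <<'E'
def down(yaw):
    return [pi,0,(yaw+pi/2)%pi-pi/2]
def redpos(f=None):
    im,p=shot("wrist",f); m=mask(im,0,6,150,60)|mask(im,174,180,150,60)
    # close over the white bar, keep the largest long blob
    m=cv2.morphologyEx(m,cv2.MORPH_CLOSE,np.ones((15,15)))
    q=[x for x in rects("wrist",im,p,m,.074,300) if .025<x[3]<.05 and x[2]<.09]
    return q
def press(xy,yaw,z,zup=.16):
    r.move_straight([*xy,.1],vel=.15)
    r.move_straight([*xy,z],vel=.04)
    f=r.get_contact_force()
    r.move_straight([*xy,zup],vel=.15)
    return f
E
python3 - <<'E'
from h import *
q=redpos(); print(q)
x,y,a,b,t=q[0]
r.command_gripper(0)
d=np.array([np.cos(t),np.sin(t)])
o=np.array([x,y])-.025*d
r.reach([*o,.16],down(t))
print(o,press(o,t,.0695))
r.reach([x,y,.25],[pi,0,0]); print(redpos("rock2"),r.get_time_s())
cv2.imwrite("pics/rock2c.png",cv2.resize(cv2.imread("pics/rock2.png")[100:260,180:380],None,fx=2.5,fy=2.5))
E
```

```text
[(0.627664306640625, 0.22317832946777344, 0.06897010803222656, 0.036520191192626957, np.float64(0.3143534098024461))]
[0.60388939 0.21544829] [-0.59324034  0.86023547 -0.04489063]
[(0.6277872924804687, 0.22313771057128906, 0.06920191955566406, 0.036570953369140624, np.float64(0.31450857222545686))] 8.375
```

View pics/rock2c.png

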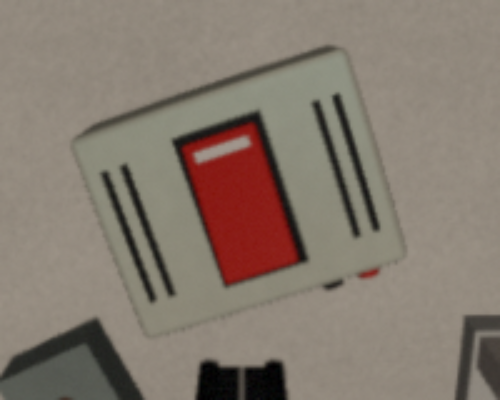

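Run:
```python
from h import *
im,p=shot("side")
a=cv2.imread("pics/side0.png")[255:345,125:225]; b=im[255:345,125:225]
cv2.imwrite("pics/cmp.png",cv2.resize(np.hstack([a,b]),None,fx=3.8,fy=3.8,interpolation=cv2.INTER_CUBIC))
```

```text
(no output)
```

View pics/cmp.png

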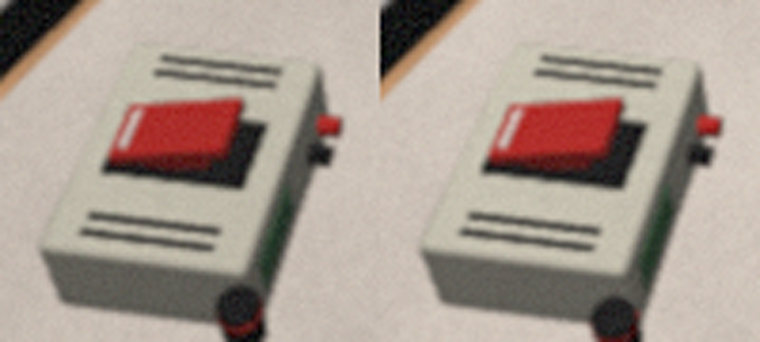

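It did not switch: in both side pictures the plain end is still raised. I'll press again and log the pose and force.

Run:
```python
from h import *
o=np.array([.6039,.2154]); t=.314
r.reach([*o,.12],down(t)); print(r.get_eef_pos(),r.get_tool_rot(),r.get_width())
for z in(.085,.08,.076,.073,.070,.067):
    r.move_straight([*o,z],vel=.04); print(z,r.get_eef_pos().round(4),r.get_contact_force().round(2))
    if z==.073: shot("side","pressing")
r.move_straight([*o,.16]); r.sleep(.3)
im,_=shot("side")
cv2.imwrite("pics/cmp2.png",cv2.resize(np.hstack([cv2.imread("pics/pressing.png")[235:345,110:240],im[235:345,110:240]]),None,fx=3,fy=3,interpolation=cv2.INTER_CUBIC))
```

```text
[0.60367954 0.21536132 0.11968344] [-3.14147538e+00  1.07996367e-03  3.12432496e-01] 0.005917188839954106
0.085 [0.6042 0.2155 0.0853] [ 0.45 -0.43  1.22]
0.08 [0.6036 0.2153 0.0796] [ 0.04 -0.37 -0.06]
0.076 [0.6036 0.2153 0.0755] [-2.24  0.36  0.47]
0.073 [0.6037 0.2154 0.0727] [-0.26 -0.09  0.37]
0.07 [0.6037 0.2153 0.0696] [-0.08  1.   -0.29]
0.067 [0.6036 0.2153 0.0666] [ 0.58 -0.49 -0.68]
```

View pics/cmp2.png

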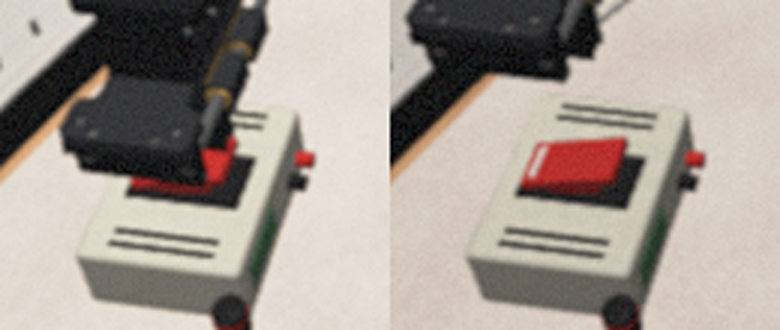

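Run:
```python
from h import *
o=np.array([.6039,.2154]); t=.314
r.move_straight([*o,.09]);r.move_straight([*o,.068],vel=.04)
w,p=shot("wrist"); s,ps=shot("side")
P=np.array([r.get_eef_pos()])
cv2.drawMarker(s,tuple(int(v) for v in cv2.projectPoints(P,ps["rvec"],ps["tvec"],ps["intrinsics"],None)[0].ravel()),(0,255,255),0,8)
u=cv2.fisheye.projectPoints(P.reshape(1,1,3),np.float64(p["rvec"]).reshape(3,1),np.float64(p["tvec"]).reshape(3,1),np.array(p["intrinsics"]),np.zeros(4))[0].ravel(); print(u)
cv2.drawMarker(w,tuple(int(v) for v in u),(0,255,255),0,8)
r.move_straight([*o,.16])
a=cv2.resize(w[100:350,150:400],(500,500)); b=cv2.resize(s[230:350,100:172+48],(300,300))
c=np.zeros((500,800,3),np.uint8); c[:,:500]=a; c[:300,500:]=b; cv2.imwrite("pics/dbg.png",c)
```

```text
Traceback (most recent call last):
cv2.error: OpenCV(4.12.0) /io/opencv/modules/calib3d/src/fisheye.cpp:83: error: (-215:Assertion failed) _tvec.getMat().isContinuous() && _rvec.getMat().isContinuous() in function 'projectPoints'
```

Run:
```python
from h import *
o=np.array([.6039,.2154])
w,p=shot("wrist"); s,ps=shot("side")
P=np.array([r.get_eef_pos()]); print(P)
cv2.drawMarker(s,tuple(int(v) for v in cv2.projectPoints(P,ps["rvec"],ps["tvec"],ps["intrinsics"],None)[0].ravel()),(0,255,255),0,8)
f=lambda k:np.ascontiguousarray(np.array(p[k],float).reshape(3,1))
u=cv2.fisheye.projectPoints(P.reshape(1,1,3),f("rvec"),f("tvec"),np.array(p["intrinsics"]),np.zeros(4))[0].ravel(); print(u)
cv2.drawMarker(w,tuple(int(v) for v in u),(0,255,255),0,8)
r.move_straight([*o,.16])
a=cv2.resize(w[100:350,150:400],(500,500)); b=cv2.resize(s[230:350,100:220],(300,300))
c=np.zeros((500,800,3),np.uint8); c[:,:500]=a; c[:300,500:]=b; cv2.imwrite("pics/dbg.png",c)
```

```text
[[0.60416974 0.21549863 0.06838454]]
[275.23190524 244.97553864]
```

View pics/dbg.png

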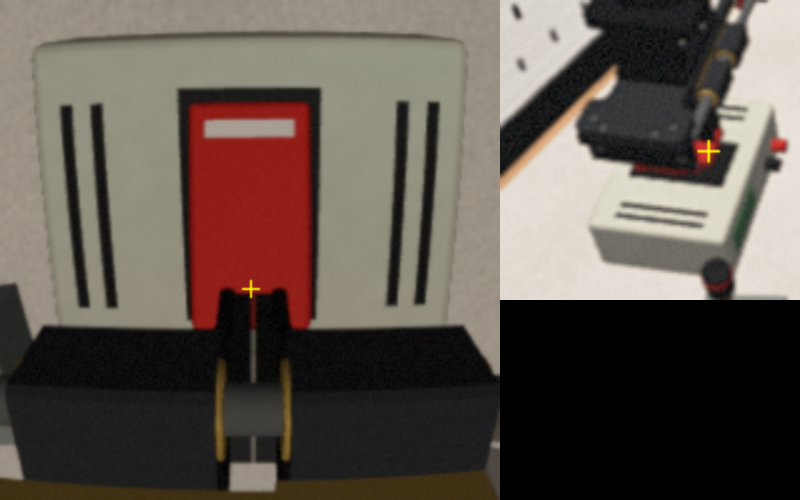

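The fingers are on the plain end, in the right place, so I'll follow the white bar and red mask numerically through the press and lift.

Run:
```python
from h import *
o=np.array([.6039,.2154]); d=np.array([np.cos(.314),np.sin(.314)]);c=np.array([.6277,.2232])
def m(tag):
    im,p=shot("wrist"); R=(mask(im,0,6,150,50)|mask(im,174,180,150,50))
    R=cv2.morphologyEx(R,cv2.MORPH_CLOSE,np.ones((15,15)))
    cs=cv2.findContours(R,cv2.RETR_EXTERNAL,cv2.CHAIN_APPROX_NONE)[0]; k=max(cs,key=cv2.contourArea)
    s=(cast("wrist",k,.074,p)-c)@d
    si,_=shot("side"); S=(mask(si,0,6,150,50)|mask(si,174,180,150,50))[280:310,145:195]
    print(tag,"far %.4f near %.4f"%(s.max(),s.min()),"side red",(S>0).sum(),r.get_contact_force().round(1),round(r.get_time_s(),2))
m("pre")
for z in(.09,.084,.08,.078,.076,.074,.072,.069,.066,.07,.075,.08,.09,.12,.16):
    r.move_straight([*o,z],vel=.04); m(z)
```

```text
pre far 0.0337 near -0.0344 side red 435 [-0.  -0.4 -0.3] 14.87
0.09 far 0.0344 near -0.0352 side red 352 [-0.2 -0.5 -0.5] 16.87
0.084 far 0.0345 near -0.0349 side red 321 [ 0.2  0.9 -0.1] 17.27
0.08 far 0.0346 near -0.0351 side red 289 [-0.1  0.1  0.3] 17.62
0.078 far 0.0344 near -0.0348 side red 270 [-0.5 -0.2  0.4] 17.97
0.076 far 0.0346 near -0.0352 side red 254 [0.2 0.1 0.3] 18.32
0.074 far 0.0343 near -0.0350 side red 217 [-0.3  0.7  0.1] 18.67
0.072 far 0.0346 near -0.0354 side red 198 [ 0.5 -0.1 -0.8] 19.02
0.069 far 0.0343 near -0.0353 side red 141 [-1.  -0.5  0.1] 19.37
0.066 far 0.0347 near -0.0350 side red 94 [ 0.1 -0.6  0.1] 19.72
0.07 far 0.0348 near -0.0355 side red 178 [ 0.  -0.6  0.9] 20.07
0.075 far 0.0346 near -0.0353 side red 244 [-0.  -0.1 -0.9] 20.44
0.08 far 0.0346 near -0.0349 side red 292 [ 0.5 -0.2 -0.9] 20.82
0.09 far 0.0346 near -0.0351 side red 356 [ 0.1 -0.1 -0.4] 21.32
0.12 far 0.0341 near -0.0342 side red 435 [ 0.1 -0.2  0.9] 22.32
0.16 far 0.0341 near -0.0341 side red 433 [-0.  -0.3  0.9] 23.57
```

No motion and no contact at any height, so the paddle's real tilt is in doubt. I'll triangulate the white bar and the plain end from the wrist and side views.

```bash
cat >> h.py <<'E'
def ray(name,px,p):
    a=np.r_[cast(name,px,0.,p)[0],0.]; b=np.r_[cast(name,px,.3,p)[0],.3]; d=b-a; return a,d/np.linalg.norm(d)
def tri(views):
    A=np.zeros((3,3));B=np.zeros(3)
    for n,px,p in views:
        a,d=ray(n,px,p); M=np.eye(3)-np.outer(d,d); A+=M;B+=M@a
    X=np.linalg.solve(A,B); return X,[np.linalg.norm((np.eye(3)-np.outer(d,d))@(X-a)) for a,d in (ray(*v) for v in views)]
E
python3 - <<'E'
from h import *
r.reach([.56,.2,.25],[pi,0,0])
w,pw=shot("wrist","tw"); s,ps=shot("side","ts"); t,pt=shot("top","tt")
def red(im): 
    k=(mask(im,0,6,150,50)|mask(im,174,180,150,50)); k=cv2.morphologyEx(k,cv2.MORPH_CLOSE,np.ones((9,9))); return k
def bar(im,name,near):
    k=red(im); n,l,st,c=cv2.connectedComponentsWithStats(k)
    i=min(range(1,n),key=lambda j:np.linalg.norm(c[j]-near)-(st[j][4]>250)*1e3); print(name,c[i],st[i])
    b=((l==i)&(cv2.cvtColor(im,cv2.COLOR_BGR2HSV)[...,1]<110)); ys,xs=np.nonzero(cv2.erode(b.astype(np.uint8),np.ones((1,1)))); print(" bar",len(xs),xs.mean(),ys.mean())
    return xs.mean(),ys.mean()
print(pw["intrinsics"][0][0])
P=np.array([[.6277,.2232,.074]])
nw=(273,140); ns=cv2.projectPoints(P,ps["rvec"],ps["tvec"],ps["intrinsics"],None)[0].ravel(); print(ns)
bs=bar(s,"side",ns); bw=bar(w,"wrist",nw)
print(tri([("side",bs,ps),("wrist",bw,pw)]))
c=np.hstack([cv2.resize(w[60:210,180:380],(400,300)),cv2.resize(s[270:330,135:215],(400,300))]); cv2.imwrite("pics/pair.png",c)
E
```

```text
325.19226210127806
[171.36207654 287.01715567]
side [172.25498891 290.48337029] [154 282  34  18 451]
 bar 1 161.0 298.0
wrist [255.25629173 123.11607601] [ 232   91   48   65 1947]
 bar 107 247.81308411214954 100.90654205607477
(array([0.65331465, 0.23421819, 0.03657628]), [np.float64(0.0007036637264866787), np.float64(0.0007036637264868298)])
```

View pics/pair.png

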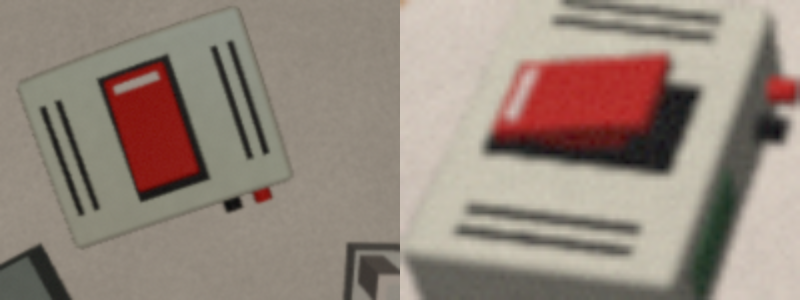

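Run:
```python
from h import *
pw=r.camera_params("wrist");ps=r.camera_params("side")
print(tri([("side",(159.2,288.6),ps),("wrist",(247.8,100.9),pw)]))
print(tri([("side",(186.3,288.4),ps),("wrist",(265,152),pw)]))
# control: red terminal
print(tri([("side",(211,288),ps),("wrist",(311,157.5),pw)]))
```

```text
(array([0.65114981, 0.23172163, 0.06596059]), [np.float64(0.0017430079506340374), np.float64(0.0017430079506339693)])
(array([0.59495318, 0.21309303, 0.07823578]), [np.float64(0.002401113817785133), np.float64(0.0024011138177850123)])
(array([0.5811376 , 0.15747388, 0.02586449]), [np.float64(0.0032513310800950223), np.float64(0.0032513310800950553)])
```

Triangulated: bar at z≈0.066, plain end at z≈0.078, so the supply is still ON and the shut fingertips must end higher than the TCP. I'll go lower in guarded steps, watching force and paddle.

Run:
```python
from h import *
o=np.array([.6039,.2154]); d=np.array([np.cos(.314),np.sin(.314)]);c=np.array([.6277,.2232])
r.reach([*o,.12],down(.314)); r.move_straight([*o,.07])
z=.066
def far():
    im,p=shot("wrist"); R=(mask(im,0,6,150,50)|mask(im,174,180,150,50))
    R=cv2.morphologyEx(R,cv2.MORPH_CLOSE,np.ones((15,15)))
    k=max(cv2.findContours(R,cv2.RETR_EXTERNAL,cv2.CHAIN_APPROX_NONE)[0],key=cv2.contourArea)
    return ((cast("wrist",k,.074,p)-c)@d).max()
f0=far()
while z>.044:
    r.move_straight([*o,z],vel=.03); f=far(); F=r.get_contact_force(); print(round(z,3),round(f,4),F.round(1))
    if abs(F[2])>4 or f<f0-.0015: break
    z-=.002
r.sleep(.2); print(far(),r.get_contact_force(),r.get_eef_pos())
shot("wrist","low")
r.move_straight([*o,.16]); r.reach([.56,.2,.25],[pi,0,0])
s,_=shot("side"); w=cv2.imread("pics/low.png")
cv2.imwrite("pics/pair2.png",np.hstack([cv2.resize(w[100:280,150:390],(400,300)),cv2.resize(s[270:330,135:215],(400,300))]))
```

```text
0.066 0.0346 [-0.1 -0.7 -0.3]
0.064 0.0345 [-0.3 -0.2  0.3]
0.062 0.0347 [0.6 1.  0.6]
0.06 0.0346 [ 0.3 -0.1  0.9]
0.058 0.0344 [-0.3  0.2 -0.1]
0.056 0.034 [0.1 0.4 0.1]
0.054 0.0333 [-0.4  0.5  0. ]
0.052 0.0326 [ 0.2  0.1 -0.6]
0.032697371849406735 [ 0.43381065 -0.19280941  0.57706787] [0.60391382 0.21539212 0.05203299]
```

View pics/pair2.png

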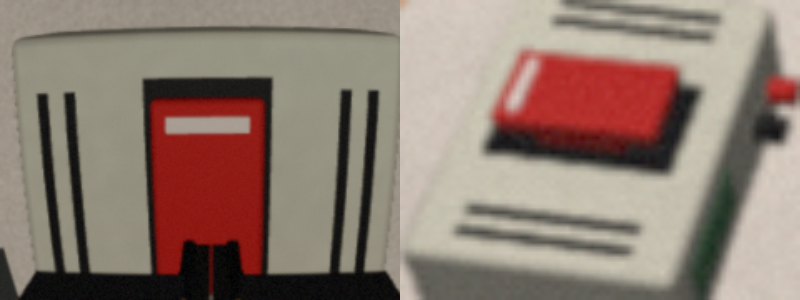

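Contact began at TCP z≈0.058, so the real tips end about 20 mm short of the reported TCP. In the side crop the bar end has come up and the paddle looks near level, so I'll push on and triangulate again.

Run:
```python
from h import *
o=np.array([.6039,.2154])
r.reach([*o,.12],down(.314)); r.move_straight([*o,.06])
for z in (.054,.05,.048,.046,.045): r.move_straight([*o,z],vel=.03); print(z,r.get_contact_force().round(1))
r.move_straight([*o,.16]); r.reach([.56,.2,.25],[pi,0,0])
w,pw=shot("wrist"); s,_=shot("side"); print(r.get_time_s())
cv2.imwrite("pics/pair3.png",np.hstack([cv2.resize(w[60:210,180:380],(400,300)),cv2.resize(s[270:330,135:215],(400,300))]))
```

```text
0.054 [-0.1  0.3  0.5]
0.05 [-0.2 -0.2  0.2]
0.048 [0.2 0.1 0.2]
0.046 [-2.5  0.2  6. ]
0.045 [-5.1 -2.2 10.9]
33.5417
```

View pics/pair3.png

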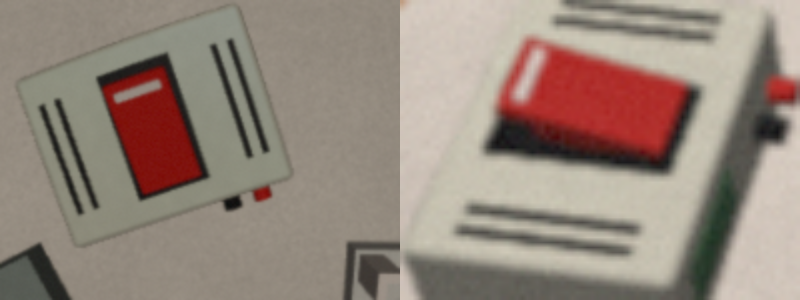

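The rocker is now OFF: bar end raised, plain end down. Next I'll measure the nest and modules with the wrist camera directly overhead.

```bash
cat >> h.py <<'E'
def over(xy,z=.15,yaw=0.,back=.082):
    c,s=np.cos(yaw),np.sin(yaw)
    r.reach([xy[0]-back*c,xy[1]-back*s,z],[pi,0,yaw])
def modules(f=None,name="wrist"):
    im,p=shot(name,f); m=mask(im,50,80)
    m=cv2.morphologyEx(m,cv2.MORPH_CLOSE,np.ones((3,3)))
    return [q for q in rects(name,im,p,m,.011,60) if .048<q[2]<.064 and .033<q[3]<.047]
E
python3 - <<'E'
from h import *
r.command_gripper(1); 
over([.507,.056]); im,p=shot("wrist","nest"); print(cast("wrist",(276,207),.026,p))
g=cv2.inRange(cv2.cvtColor(im,cv2.COLOR_BGR2HSV),(0,0,150),(180,60,255))
cv2.imwrite("pics/nestc.png",cv2.resize(im[60:260,170:390],None,fx=2.7,fy=2.7,interpolation=cv2.INTER_CUBIC))
for xy in([.428,-.146],[.58,-.151],[.456,-.275],[.553,-.275]):
    over(xy); print(xy,np.round(modules(),4).tolist())
print(r.get_time_s())
E
```

```text
[[0.41219652 0.05570971]]
[0.428, -0.146] [[0.427, -0.146, 0.0549, 0.0388, -0.1895], [0.4545, -0.2729, 0.055, 0.0416, 0.1482]]
[0.58, -0.151] [[0.4293, -0.146, 0.0578, 0.0389, -0.1889], [0.4566, -0.2729, 0.0577, 0.0407, 0.1563], [0.5518, -0.273, 0.0559, 0.0409, 0.4448], [0.6304, -0.1432, 0.0555, 0.039, -0.2188]]
[0.456, -0.275] [[0.4273, -0.1477, 0.0556, 0.0414, -0.1895], [0.455, -0.2747, 0.0549, 0.039, 0.1452], [0.551, -0.2748, 0.0568, 0.0393, 0.4437]]
[0.553, -0.275] [[0.4291, -0.1476, 0.0577, 0.0407, -0.1875], [0.4562, -0.2745, 0.0565, 0.0387, 0.1489], [0.5519, -0.2748, 0.055, 0.039, 0.4403], [0.63, -0.1453, 0.0554, 0.0421, -0.216]]
38.9417
```

View pics/nestc.png

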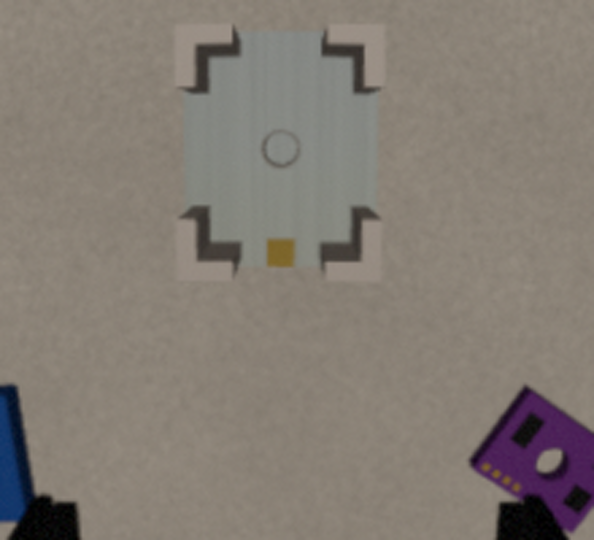

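Nest crop: socket hole at crop (281,149), which is pixel (274.1,115.2), and the nest yaw is about 0. Module 2 has been knocked to about (0.630,-0.144). I'll take the first module and find the table contact height with guarded steps.

```bash
cat >> h.py <<'E'
OP=.69
def grasp(q,zt=None):
    x,y,_,_,t=q
    r.command_gripper(OP); r.reach([x,y,.12],[pi,0,t])
    if zt is None:
        r.move_straight([x,y,.02]); z=.012
        while z>-.03:
            r.move_straight([x,y,z],vel=.03); F=r.get_contact_force()
            if F[2]>4: break
            z-=.002
        zt=z+.0015; print("contact",z,F)
    r.move_straight([x,y,zt],vel=.08)
    r.command_gripper(0); print("width",r.get_width()*87,r.get_finger_force())
    r.move_straight([x,y,zt+.12],vel=.15)
    return zt
E
python3 - <<'E'
from h import *
im=cv2.imread("pics/nest.png")
over([.507,.056]); p=r.camera_params("wrist")
print(cast("wrist",(274.1,115.2),.026,p), cast("wrist",[(170+a/2.7,60+b/2.7) for a,b in((175,24),(385,24),(177,280),(382,280))],.074,p).round(4).tolist())
over([.427,-.146]); q=[m for m in modules() if abs(m[0]-.427)<.03 and abs(m[1]+.146)<.03][0]; print(q)
zt=grasp(q); print(zt,r.get_width()*87,r.get_finger_force(),r.get_time_s())
shot("side","held")
E
```

```text
[[0.50165427 0.05621704]] [[0.5407, 0.0869], [0.5405, 0.0256], [0.4636, 0.0876], [0.4634, 0.0256]]
(0.4268759155273438, -0.1460577392578125, 0.05490421676635742, 0.03884824371337891, np.float64(-0.1887685864903425))
contact -0.024000000000000007 [-0.79521448  0.7333409   5.4526344 ]
width 39.71172451822011 29.99970942735672
-0.022500000000000006 39.63500897143625 29.99993786215782 49.7833
```

```bash
cat >> h.py <<'E'
S=np.array([.5017,.0562]); ZT=-.0225
def place(k,off=(0,0)):
    x,y=S+off
    r.reach([x,y,.11],[pi,0,0])
    z=ZT+.026+.011*k+.001
    r.move_straight([x,y,z+.02],vel=.12); r.move_straight([x,y,z],vel=.05)
    print("place F",r.get_contact_force().round(1),r.get_eef_pos().round(4))
    r.command_gripper(OP); r.move_straight([x,y,.13],vel=.15)
def stacked(k):
    over(S); im,p=shot("wrist",f"st{k}"); z=.026+.011*(k+1)
    for q in rects("wrist",im,p,cv2.morphologyEx(mask(im,50,80),cv2.MORPH_CLOSE,np.ones((3,3))),z,300):
        if np.hypot(*(np.array(q[:2])-S))<.03: print("stack",k,np.round(q,4),"err mm",((np.array(q[:2])-S)*1000).round(1)); return q
E
python3 - <<'E'
from h import *
place(0); stacked(0); print(r.get_time_s())
im=cv2.imread("pics/st0.png"); cv2.imwrite("pics/st0c.png",cv2.resize(im[60:260,170:390],None,fx=2.7,fy=2.7,interpolation=cv2.INTER_CUBIC))
E
```

```text
place F [-0.2 -0.6 -0.2] [0.5013 0.0563 0.0041]
stack 0 [ 0.5015  0.0556  0.0542  0.0383 -0.0012] err mm [-0.2 -0.6]
54.2667
```

View pics/st0c.png

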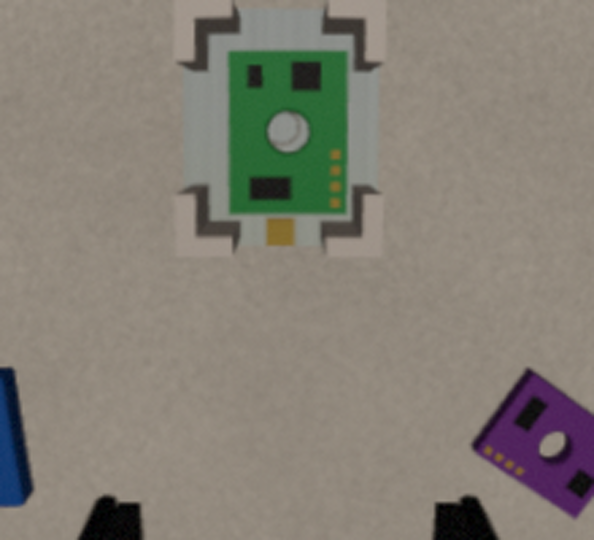

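The module lies flat in the nest, but its hole (288,131) is about 8 crop pixels right of the nest's centre line (280). My socket y was read with a revisited pose, so I'll re-measure the socket with the current pose.

Run:
```python
from h import *
p=r.camera_params("wrist"); f=lambda a,b,z:cast("wrist",(170+a/2.7,60+b/2.7),z,p)[0].round(4)
print("guides",f(177,257,.074),f(384,257,.074),"inner",f(197,235,.074),f(361,235,.074))
print("inner far",f(197,20,.074),f(361,20,.074))
print("base",f(183,130,.026),f(378,130,.026),"hole",f(288,131,.037),"yellow",f(280.5,232,.026))
print(r.get_eef_pos(),r.get_tool_rot())
# repeatability: same fixed nest seen from 3 poses, white ring/base not masked; use yellow patch
for y in(.0562,.04,.075):
    over([.5017,y]); im,p=shot("wrist"); m=mask(im,18,30,100,60)[:,230:320]; 
    n,l,st,c=cv2.connectedComponentsWithStats(m); i=1+np.argmax(st[1:,4]); u=c[i]+[230,0]
    print(y,u.round(1),st[i,4],cast("wrist",u,.026,p).round(4), r.get_tool_rot().round(4))
```

```text
guides [0.4648 0.0884] [0.4647 0.0263] inner [0.4714 0.0822] [0.4713 0.0333]
inner far [0.5357 0.0815] [0.5355 0.0338]
base [0.5029 0.0914] [0.5027 0.0237] hole [0.5021 0.055 ] yellow [0.4664 0.0576]
[0.4196212  0.05619991 0.14943595] [-3.14158178e+00  2.32765243e-04 -4.46034078e-05]
0.0562 [273.3 146.5] 95 [[0.4662 0.0582]] [-3.1416e+00  9.0000e-04 -1.0000e-04]
0.04 [256.  146.6] 101 [[0.466  0.0581]] [-3.1412e+00  3.0000e-04 -1.2000e-03]
0.075 [294.6 146.3] 95 [[0.466  0.0581]] [3.1414e+00 2.0000e-04 1.9000e-03]
```

Same-image references put the socket at about (0.503,0.0577), so the module is off by (-0.9,-2.7) mm. I'll shift it, then fetch the second module.

```bash
sed -i 's/^S=.*/S=np.array([.503,.0577]); ZT=-.0225; B=np.array([.0004,.001])/; s/x,y=S+off/x,y=S+B+off/' h.py
cat >> h.py <<'E'
def fetch(guess,k):
    over(guess); c=[m for m in modules() if np.hypot(m[0]-guess[0],m[1]-guess[1])<.045]
    q=min(c,key=lambda m:np.hypot(m[0]-guess[0],m[1]-guess[1])); print("mod",np.round(q,4))
    grasp((q[0]+.0004,q[1]+.0005,0,0,q[4]),ZT); w=r.get_width()*87
    assert 37<w<42,w
    place(k); return stacked(k)
E
python3 - <<'E'
from h import *
a=[.5021,.0555]; r.command_gripper(OP); r.reach([*a,.11],[pi,0,0]); z=ZT+.026+.0015
r.move_straight([*a,z],vel=.12); r.command_gripper(0); print(r.get_width()*87)
r.move_straight([*a,z+.004],vel=.05); b=[a[0]+.0009,S[1]+B[1]]
r.move_straight([*b,z+.004],vel=.05); r.move_straight([*b,z],vel=.05); r.command_gripper(OP); r.move_straight([*b,.13])
stacked(0); print(r.get_time_s())
fetch([.4555,-.2745],1); print(r.get_time_s())
E
```

```text
39.63118109217486
stack 0 [ 0.5028  0.058   0.0542  0.0383 -0.002 ] err mm [-0.2  0.3]
60.2917
mod [ 0.455  -0.2747  0.0549  0.039   0.1464]
width 39.521610605649464 30.000058338046074
place F [-0.6  0.4 -0.7] [0.503  0.0588 0.015 ]
stack 1 [ 0.5028  0.058   0.054   0.0387 -0.002 ] err mm [-0.2  0.3]
70.3417
```

Run:
```python
from h import *
fetch([.552,-.275],2); print(r.get_time_s())
fetch([.63,-.144],3); print(r.get_time_s())
# any green left?
over([.5,-.15],.25); print(np.round(modules(),3).tolist())
# rod: red band and black knob from overhead
over([.506,.315],.2); im,p=shot("wrist","rod"); e=r.camera_params("wrist")
hs=cv2.cvtColor(im,cv2.COLOR_BGR2HSV); 
print(cast("wrist",(276,130),.16,p))
cv2.imwrite("pics/rodc.png",np.hstack([cv2.resize(im[60:240,190:370],(400,400)),cv2.resize(cv2.imread("pics/st3.png")[60:160,226:326],(400,400))]))
```

```text
mod [ 0.5518 -0.2749  0.0547  0.0392  0.4391]
width 39.62676203979669 30.000025257468224
place F [ 0.1  0.5 -0.6] [0.5031 0.0588 0.0261]
stack 2 [0.5031 0.058  0.0543 0.0388 0.001 ] err mm [0.1 0.3]
80.2333
mod [ 0.6307 -0.1432  0.0549  0.0389 -0.2187]
width 39.549115343436114 30.000216253101826
place F [ 0.3  0.8 -0.6] [0.5031 0.0588 0.0372]
stack 3 [ 0.5027  0.0579  0.0548  0.039  -0.002 ] err mm [-0.3  0.2]
89.3
[]
[[0.49224892 0.31373867]]
```

View pics/rodc.png

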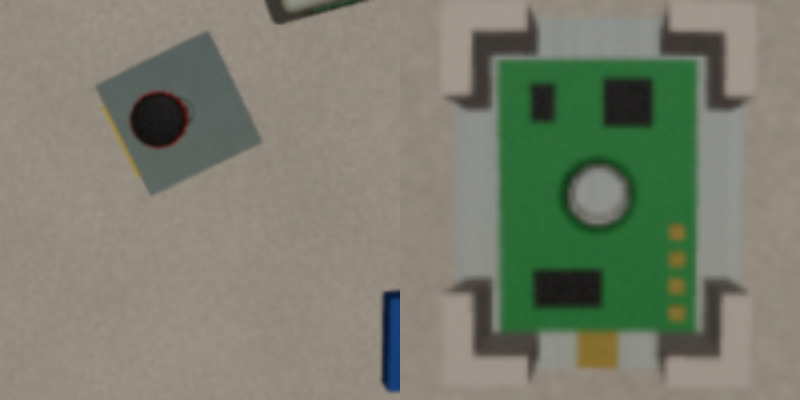

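The right crop shows four modules flat with their holes aligned over the socket. The left crop shows the rod knob at crop (159,120), with the parking stand centred near (180,113). I'll grasp the rod and lift it.

Run:
```python
from h import *
p=r.camera_params("wrist"); f=lambda a,b,z:cast("wrist",(190+a*.45,60+b*.45),z,p)[0]
k=f(159,120,.131); s=f(179.5,113.5,.04); print("knob",k,"stand",s)
x,y=k+[.0004,.0005]
r.command_gripper(.6); r.reach([x,y,.16],[pi,0,0]); r.move_straight([x,y,.085],vel=.08)
print(r.get_contact_force().round(1)); r.command_gripper(0); print("w",r.get_width()*87,r.get_finger_force())
z0=r.get_eef_pos(); print(z0)
r.move_straight([x,y,.185],vel=.1); print("w",r.get_width()*87,r.get_contact_force().round(1))
r.reach([*(S+B),.185],[pi,0,0]); 
s1,ps=shot("side","rs"); t1,_=shot("top","rt"); w1,_=shot("wrist","rw"); print(r.get_eef_pos(),r.get_time_s())
cv2.imwrite("pics/rodhold.png",np.hstack([cv2.resize(s1[170:300,200:330],(400,400)),cv2.resize(w1[100:320,160:380],(400,400))]))
```

```text
knob [0.50301428 0.32464648] stand [0.50431079 0.31890352]
[-0.6  0.4  0.1]
w 19.44650417524296 29.957060506712878
[0.50345393 0.32483781 0.08503523]
w 19.59567396604911 [ 0.5 -0.  -1.1]
[0.50357043 0.05995093 0.1849736 ] 97.05
```

View pics/rodhold.png

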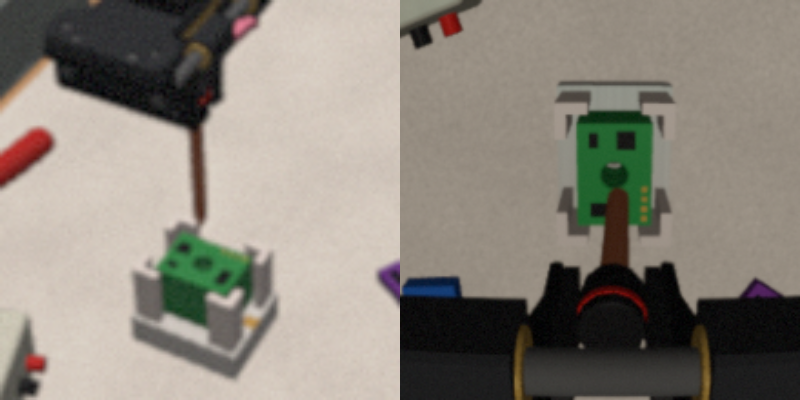

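The rod is held over the stack. Its tip shows at side pixel (265,242) and wrist pixel (279,204.5), so I'll triangulate the tip to correct the offset.

Run:
```python
from h import *
pw=r.camera_params("wrist");ps=r.camera_params("side"); im=cv2.imread("pics/rw.png")
h=cv2.cvtColor(im,cv2.COLOR_BGR2HSV); m=cv2.inRange(h,(0,70,25),(14,255,150)); m[:198]=0; m[245:]=0; m[:,:262]=0;m[:,295:]=0
for v in range(198,245,4):
    xs=np.nonzero(m[v])[0]; print(v,(xs.min(),xs.max(),xs.mean().round(1)) if len(xs) else None)
print(tri([("side",(265,242.2),ps),("wrist",(278.8,204.5),pw)]))
print("plane",cast("wrist",(278.5,204.5),.105,pw), "eef",r.get_eef_pos(),S+B)
```

```text
198 None
202 None
206 (np.int64(276), np.int64(283), np.float64(279.5))
210 (np.int64(275), np.int64(284), np.float64(279.5))
214 (np.int64(273), np.int64(284), np.float64(278.5))
218 (np.int64(273), np.int64(284), np.float64(278.5))
222 (np.int64(274), np.int64(284), np.float64(279.0))
226 (np.int64(272), np.int64(285), np.float64(278.5))
230 (np.int64(272), np.int64(285), np.float64(278.5))
234 (np.int64(271), np.int64(285), np.float64(278.0))
238 (np.int64(271), np.int64(285), np.float64(278.0))
242 (np.int64(271), np.int64(285), np.float64(278.0))
(array([0.50550081, 0.05698762, 0.10532261]), [np.float64(0.00014568324083256558), np.float64(0.0001456832408324295)])
plane [[0.50551359 0.05733926]] eef [0.50357043 0.05995093 0.1849736 ] [0.5034 0.0587]
```

The tip sits at (0.5053,0.0570), a lean of about 0.03 rad. I'll move it onto the socket axis and insert with force guarding.

Run:
```python
from h import *
T=np.array([.5012,.0607]); c=T.copy()
for i in range(2):
    r.move_straight([*c,.175],vel=.05); e=r.get_eef_pos(); c+=T-e[:2]; print(e.round(4))
z=.165
while z>.0835:
    r.move_straight([*c,z],vel=.05); F=r.get_contact_force()
    if z<.155: print(round(z,3),r.get_eef_pos().round(4),F.round(1))
    if abs(F[2])>12 or np.hypot(*F[:2])>12: print("stop"); break
    z-=.006 if z>.1 else .003
print(r.get_time_s(),r.get_width()*87)
```

```text
[0.5006 0.0611 0.1742]
[0.502  0.0602 0.1752]
0.153 [0.5006 0.0608 0.1525] [ 0.9  0.1 -0.9]
0.147 [0.5006 0.0608 0.1465] [-0.1 -0.3 -1.2]
0.141 [0.5006 0.0608 0.1405] [ 0.2  0.3 -1.4]
0.135 [0.5005 0.0608 0.1345] [-0.7 -0.3 -1. ]
0.129 [0.5006 0.0608 0.1285] [ 0.2 -0.   0.1]
0.123 [0.5005 0.0608 0.1225] [-0.2  0.4 -1.2]
0.117 [0.5006 0.0608 0.1165] [-0.8  0.  -0.5]
0.111 [0.5006 0.0608 0.1105] [ 0.2  0.  -0.4]
0.105 [0.5006 0.0608 0.1045] [-0.4  0.8 -0.3]
0.099 [0.5005 0.0608 0.0985] [ 0.2  0.3 -1. ]
0.096 [0.5009 0.0608 0.0958] [ 0.1 -0.7 -1.6]
0.093 [0.5009 0.0608 0.0928] [ 1.1 -0.9 -1. ]
0.09 [0.5008 0.0608 0.0898] [ 0.3  0.  -1.4]
0.087 [0.5008 0.0608 0.0867] [-0.  -0.1 -0.8]
0.084 [0.5012 0.0608 0.0841] [ 0.2  0.1 -0.8]
102.1917 19.259355104068113
```

Run:
```python
from h import *
e=r.get_eef_pos(); r.command_gripper(.6); r.move_straight([*e[:2],.17],vel=.1)
over(S,.17); im,p=shot("wrist","home1")
r.command_gripper(0); k=S+B
r.reach([*k,.15],[pi,0,0]); z=.118
while z>.105:
    r.move_straight([*k,z],vel=.04); F=r.get_contact_force(); 
    if F[2]>4: break
    z-=.0015
print("push",z,F.round(1)); r.move_straight([*k,.17])
over(S,.17); im,p=shot("wrist","home2"); s,ps=shot("side","home_s")
R=mask(im,0,8,120,40)|mask(im,172,180,120,40); R[:,:200]=0;R[:,350:]=0
for c in cv2.findContours(R,0,1)[0]:
    if cv2.contourArea(c)>15: print("red wrist",cv2.minEnclosingCircle(c), cast("wrist",cv2.minEnclosingCircle(c)[0],.122,p))
R=mask(s,0,8,150,40)|mask(s,172,180,150,40)
for c in cv2.findContours(R,0,1)[0]:
    b=cv2.boundingRect(c)
    if b[2]*b[3]>15: print("red side",b)
P=np.array([[*S,.130],[*S,.117],[*S,.104]]); print(cv2.projectPoints(P,ps["rvec"],ps["tvec"],ps["intrinsics"],None)[0].reshape(-1,2).round(1).tolist(),r.get_time_s())
```

```text
push 0.10449999999999998 [0.3 0.5 2.3]
red side (209, 286, 5, 4)
red side (155, 280, 38, 22)
red side (263, 240, 6, 5)
red side (193, 212, 24, 21)
red side (411, 120, 89, 59)
[[265.4, 234.4], [265.6, 238.9], [265.8, 243.3]] 110.0833
```

The rod is home: it went in without resistance and the band is at the expected image height. Next is switching the supply on again, travelling high.

Run:
```python
from h import *
c=np.array([.6277,.2232]); d=np.array([np.cos(.314),np.sin(.314)]); o=c+.025*d
e=r.get_eef_pos(); r.move_straight([*e[:2],.25]); r.reach([*o,.25],down(.314)); r.move_straight([*o,.065])
for z in(.06,.056,.052,.049,.047,.046):
    r.move_straight([*o,z],vel=.03); F=r.get_contact_force(); print(z,F.round(1))
    if F[2]>4: break
r.move_straight([*o,.25]); r.reach([.56,.2,.25],[pi,0,0]); r.sleep(.3)
w,pw=shot("wrist"); s,ps=shot("side","fin")
# compare side patch with the known on (start) and off (before) pictures
on=cv2.imread("pics/side0.png")[275:310,145:205].astype(int); off=cv2.imread("pics/home_s.png")[275:310,145:205].astype(int); n=s[275:310,145:205].astype(int)
print("diff to on",abs(n-on).mean(),"to off",abs(n-off).mean())
a=cv2.imread("pics/home_s.png")[225:300,235:300].astype(int); print("nest change",abs(a-s[225:300,235:300]).mean())
# stack and creamer/relay check
q=[x for x in rects("wrist",w,pw,mask(w,50,80),.07,100)]; print(np.round(q,3))
t,pt=shot("top"); print("relay",[np.round(x,3) for x in rects("top",t,pt,mask(t,100,120,120),.018,60)][:1], r.get_time_s())
```

```text
0.06 [-0.2  0.1 -0.5]
0.056 [-0.8 -0.9 -0.5]
0.052 [-0.5  0.1 -0.2]
0.049 [ 0.3 -0.6  0.3]
0.047 [-0.5  0.3 -0.6]
0.046 [ 1.  -0.3  1.9]
diff to on 5.366984126984127 to off 14.038095238095238
nest change 8.880273504273504
[[ 0.509  0.06   0.065  0.042 -0.026]]
relay [array([0.383, 0.184, 0.054, 0.039, 0.074])] 117.325
```

Run:
```python
from h import *
r.reach([.45,-.25,.3],[pi,0,0]); s,ps=shot("side","fin2")
def boxes(s):
    R=mask(s,0,8,150,40)|mask(s,172,180,150,40); return [cv2.boundingRect(c) for c in cv2.findContours(R,0,1)[0] if 20<cv2.contourArea(c)<2000 or (cv2.contourArea(c)>5)]
for f in("side0","home_s","fin2"): print(f,[b for b in boxes(cv2.imread(f"pics/{f}.png")) if 140<b[0]<280 and b[1]>225])
crop=lambda f:cv2.imread(f"pics/{f}.png")[275:310,145:205].astype(int)
print(abs(crop("fin2")-crop("side0")).mean(),abs(crop("fin2")-crop("home_s")).mean())
# rod upright: top view knob, stack from a wrist view
over(S,.2); q,p=shot("wrist"); c=[x for x in rects("wrist",q,p,cv2.morphologyEx(mask(q,50,80),cv2.MORPH_CLOSE,np.ones((25,25))),.07,300)]; print(np.round(c,4))
h=cv2.cvtColor(q,cv2.COLOR_BGR2HSV); m=cv2.inRange(h,(0,0,0),(180,255,45)); m[:70]=0;m[190:]=0;m[:,:240]=0;m[:,310:]=0
for k in cv2.findContours(m,0,1)[0]:
    if cv2.contourArea(k)>100: u,rad=cv2.minEnclosingCircle(k); print("knob",u,rad,cast("wrist",u,.130,p))
print(r.get_time_s())
```

```text
side0 [(185, 337, 8, 7), (209, 286, 5, 4), (154, 282, 34, 18)]
home_s [(209, 286, 5, 4), (155, 280, 38, 22), (263, 240, 6, 5)]
fin2 [(209, 286, 5, 4), (154, 282, 34, 18), (263, 240, 6, 4)]
2.966190476190476 18.074126984126984
[[0.5029 0.0582 0.0546 0.0382 0.0044]]
knob (267.5, 118.0) 15.976645469665527 [[0.4969772  0.06309005]]
120.3583
```

Run:
```python
from h import *
ps=r.camera_params("side")
def zfit(x,y,b):
    v=b[1]+b[3]/2-.5
    zs=np.linspace(.08,.16,801); q=cv2.projectPoints(np.c_[np.full(801,x),np.full(801,y),zs],ps["rvec"],ps["tvec"],ps["intrinsics"],None)[0][:,0]
    i=abs(q[:,1]-v).argmin(); return zs[i].round(4),q[i],b[0]+b[2]/2-.5
print(zfit(.503,.3246,(185,337,8,7)), zfit(.4985,.062,(263,240,6,4)), zfit(.503,.0577,(263,240,6,4)))
```

```text
(np.float64(0.1192), array([188.12181535, 340.00031568]), 188.5) (np.float64(0.1152), array([266.56980355, 241.48986437]), 265.5) (np.float64(0.1093), array([265.75438904, 241.48454432]), 265.5)
```

The band height matches the rod being fully home, the rocker is on, and the stack is centred. I'll hand in.

```bash
python3 -c "
from h import *
r.move_straight([*r.get_eef_pos()[:2],.28]); r.sleep(.3); print(r.sign_off())"
```

```text
the job is handed in; nothing more can be done
None
```

I handed the job in at about 121 s with the supply off, then on again, all four green modules stacked with holes in line, and the rod fully home by my camera measurements; `sign_off` gave no verdict.

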